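# Reset the air purifier's filter reminder

## Task

The filter of the air purifier has just been changed: switch the purifier on by pushing its toggle lever all the way over, away from the front edge of the controls and towards the side with the round filter rim, then press the two round keys fully down together, one fingertip on each, hold them down for at least two seconds without a break, and let go. Never press one round key alone, and leave the small oblong key between them, the dial and everything else on the stand as they are. Nothing has to be gripped or lifted.

Things in the scene. Friction and masses are not known exactly. Their poses are not given: they have to be found in the camera images.
- purifier: White plastic air purifier base, fixed: low box 240 mm deep (x), 280 wide (y), flat top 60 mm above the stand. Origin: centre of underside, z up; front is -x. A round rim (150 mm across, 22 high) stands on top at x +40. Controls on top at x -85 mm, along y: round keys at +32 and -32, oblong key at 0, toggle and dial at +105 and -105, either way round
- key_left_top (a point): Centre of the flat top of the round key on the purifier's +y side; 26 mm diameter white plastic, its top 10 mm above the purifier's top when free; the point moves with the key. The two round keys are 64 mm apart, centre to centre
- key_right_top (a point): The same for the round key on the purifier's -y side
- key_left (a joint): Travel of the key_left round key, m: 0 free, 0.008 fully down (straight down); a spring takes 0.8 N to start and 4 N at the bottom, and returns it. It counts as down beyond 0.006
- key_right (a joint): The same for the key_right round key
- key_mid_top (a point): Centre of the top of the small oblong key half-way between the round keys: 12 mm wide (along the purifier's y), 24 mm long, 6 mm above the purifier's top; to be left alone
- key_mid (a joint): Travel of the oblong key, m: 0 free, 0.004 fully down; sprung
- toggle (a joint): Angle of the toggle lever, rad: near 0 = off, leaning 0.55 rad to the purifier's front (-x); 0.55 = upright; 1.1 = stop, leaning 0.55 rad to the purifier's back (+x) = on. Counts as on beyond 0.85. Stiff hinge (about 1.5 to 3 N at the lever's end), stays where it is left; starts at 0 to 0.15
- toggle_pivot (a point): Point on the toggle's hinge axis (parallel to the purifier's y), at the top of its fixed 40 (x) by 30 (y) by 12 mm high block on the purifier's top; does not move with the lever. A fixed steel collar of 9 mm radius round it rises 3 mm above this point
- toggle_tip (a point): Centre of the 12 mm steel ball at the end of the toggle lever, 30 mm from the hinge axis; the lever's stem is 8 mm thick; moves with the lever
- dial_mark (a point): Small dark mark near the edge of the timer dial's top, 10 mm from the dial's axis; turns with the dial. The dial is a round white knob 26 mm across, its top 20 mm above the purifier's top, at the other end of the control strip from the toggle; to be left alone
- orb_center (a point): Centre of a loose glass orb, 56 mm diameter, on a small wooden foot, 62 mm high in all; stands in front of the purifier
- remote_a: Slim black remote, 165 x 42 x 16 mm, lies on the stand to the +y side of the purifier; origin at the centre of its underside, long axis x
- remote_b: Slim black remote, 150 x 38 x 16 mm, lies across the first; origin at the centre of its underside, long axis x
- cup: Loose copper-tone steel cup, 74 mm across, 85 mm high, near the front corner of the purifier on its -y side; origin at the centre of its foot
- bowl: Loose mango-wood bowl, 150 mm across, 55 mm high, on the -y side of the purifier; origin at the centre of its foot

How it is judged:
By the outcome, as a careful person would: the job done as asked, in the order asked, and still so for the second after the job is handed in, with the robot touching nothing.
It also fails if it takes over 48 s, if anything falls off the work surface, if the arm or the gripper's body presses on something with over 40 N, if the wrist force passes 120 N, or if a joint passes its speed limit or range.

## Robot

A 7-joint arm with a two-finger parallel gripper is mounted at the origin on the work surface. World frame = base frame: x ahead of the robot, y to its left, z up, the work surface at z = 0. Lengths are in m, angles in rad, forces in N, time in s.
With the tool pointing down it reaches from about 0.425 to 0.875 m from the base axis. Payload 4.7 kg.
Tool frame: the origin (TCP) lies where the fingers leave the gripper's body, on its centre line; the fingertips stand 73 mm ahead of it and the grasp point (between the pads) lies 54 mm ahead of it; z points along the fingers, y is the direction in which the jaws open and shut (so a half turn about z gives the same grasp; the last joint's range is limited). The gripper opens to 85 mm and grips with 20 to 120 N. Pads are 22 mm wide; open, the fingers measure 114 mm over their backs; the gripper's body (76 mm by 85 mm) begins 54 mm behind the grasp point. The pads swing forward as they close: fully open they stand 13 mm farther back than shut.
Start: joints at [1.251, 0.321, -0.07, 1.45, 0.023, 1.371, -0.057], TCP at [0.213, -0.614, 0.304] pointing down, gripper open.
Joint ranges: [-2.86, 2.86], [-0.3, 2.09], [-1.38, 1.24], [0.06, 2.45], [-1.56, 4.7], [0.09, 2.05], [-2.69, 2.69]. Speed limits (rad/s): [2.57, 2.57, 3.14, 3.14, 3.14, 3.14, 3.14].

## Interface

Orientations are given as a unit quaternion [x, y, z, w].
In Python, from bench import * gives the robot as it stands.
- The arm moves only by the tool jog_arm, never from a script. Its argument "commands" is a list of rows, each a list of 4 numbers: the shift along the tool's x, y, z in m, then the turn about the tool's z in rad. A call has exactly 10 rows; each row is the pose to reach, as a shift and turn from the pose measured when the call began, along the tool's axes at that moment; what a row does not reach only later rows make up. A row lasts 1/8 s, in which the tool goes at most 62.5 mm and 10.7 degrees, less where a joint would pass 70% of its speed; a pose out of reach is approached as far as the arm can. A call with a gripper value outside its range is refused whole. "gripper" is the finger opening in m, from 0 to 0.0854, set as the call begins (left out, the last holds). The fingers move at their own pace and stop on an object; "newtons" is the grip in N (left out, the last holds). Time passes only in rows, so rows that repeat a pose let the fingers close, or fill a call up. It gives the time, the measured TCP pose, the force and the opening at its end, in the units of the state.
- read_state(): the state, without advancing time (a new reading comes with each control period).
- camera(name): name is "side" or "top" or "wrist"; returns the picture (480x640x3 uint8, red, green, blue); there is no depth.
- camera_params(name): a dict with "fovy" (degrees; the focal length in pixels is half the picture's height over the tangent of half this angle, whatever the lens; pixels are square), "cx", "cy" (the principal point, pixels), "k1" (the pictures are not rectified: a ray, as slopes to the right and down, at radius r is drawn at 1 + k1 r^2 times it, then the intrinsics apply), "view" (4x4, takes a point from world to camera coordinates). Camera axes: x right, y down, z forward; pixel columns grow to the right and rows downward; lengths in m; the calibration is good to about 2 mm. A picture is of the moment at which its call begins: read the wrist's pose just before it. camera_params takes no time and is no camera call; for the wrist camera it gives the pose at the moment of the call.
- sign_off(): hands the job in, once; it reports no verdict.
The state is a dict: "time_s": time; "joints": joint angles; "qd": joint speeds; "joint_efforts": joint torques, N m; "tool_pos": TCP position; "tcp_rot": TCP orientation; "ft_force": force on the tool from outside, world axes, zero at the start; "ft_torque": the same for the moment, N m; "grip_width": finger opening in m.
Only numpy, scipy, OpenCV 4.12 (cv2) and the standard library are available. Lean on these libraries where they do the work, as an engineer would, in place of code of your own. Each camera call takes 0.05 s, during which the arm holds its last target. There are 200 camera calls.

## Working session

There is one attempt and no reset: what is moved stays moved. The work goes in short steps, Python scripts to look and compute and a tool call to move; the robot and the scene stay as the last step left them, time stands still between calls to the robot, and variables do not carry over. Pictures are saved under pics/ and viewed, about 8 in all and at most 12, crops included, and the job is handed in when it is done.

Besides the shell and the picture viewer there is one more tool, called after "Call:" as name(argument=value, ...), one argument or row to a line, values as JSON. jog_arm: Moves the arm, as the interface text tells. Its arguments: {"type":"object","properties":{"commands":{"type":"array","items":{"type":"array","items":{"type":"number"}}},"gripper":{"type":"number"},"newtons":{"type":"number"}},"required":["commands"]}

```bash
mkdir -p pics; ls
cat > h.py <<'E'
from bench import *
import numpy as np, cv2, json
def snap(n,f):
    P=camera_params(n); im=camera(n); cv2.imwrite(f'pics/{f}.png',cv2.cvtColor(im,cv2.COLOR_RGB2BGR))
    json.dump({k:np.array(v).tolist() for k,v in P.items()},open(f'pics/{f}.json','w')); return im
def load(f): return json.load(open(f'pics/{f}.json'))
def KD(P):
    fl=240/np.tan(np.radians(P['fovy'])/2)
    return np.array([[fl,0,P['cx']],[0,fl,P['cy']],[0,0,1.]]),np.array([P['k1'],0,0,0,0.])
def ray(P,uv):
    K,D=KD(P); V=np.array(P['view']); R=V[:3,:3]
    n=cv2.undistortPoints(np.array([[uv]],float),K,D)[0,0]
    d=R.T@np.array([n[0],n[1],1]); return -R.T@V[:3,3], d/np.linalg.norm(d)
def onz(P,uv,z):
    c,d=ray(P,uv); return c+d*(z-c[2])/d[2]
def tri(obs):
    A=np.zeros((3,3));b=np.zeros(3)
    for P,uv in obs:
        c,d=ray(P,uv);M=np.eye(3)-np.outer(d,d);A+=M;b+=M@c
    p=np.linalg.solve(A,b); return p,[np.linalg.norm((np.eye(3)-np.outer(ray(P,u)[1],ray(P,u)[1]))@(p-ray(P,u)[0])) for P,u in obs]
def proj(P,p):
    K,D=KD(P);V=np.array(P['view'])
    return cv2.projectPoints(np.array(p,float).reshape(-1,3),cv2.Rodrigues(V[:3,:3])[0],V[:3,3],K,D)[0][:,0]
E
python3 - <<'E'
from h import *
print(read_state())
for n in('top','side'):
    snap(n,n+'0');P=load(n+'0');print(n,np.round(-np.array(P['view'])[:3,:3].T@np.array(P['view'])[:3,3],3),P['fovy'],P['k1'])
E
```

```text
pics
{'time_s': 0.0, 'joints': array([ 1.25110063,  0.32184375, -0.07009919,  1.4516768 ,  0.02258028,
        1.3708224 , -0.05688549]), 'qd': array([-0.00024954,  0.00077234,  0.00087472,  0.00110238, -0.00117214,
       -0.0001171 , -0.00025336]), 'joint_efforts': array([ 1.16657953e-03, -4.93577349e+01, -3.81320603e-01, -3.14338553e+01,
        1.30183896e-02,  1.13110902e-02,  1.67807553e-05]), 'tool_pos': array([ 0.21280049, -0.61374871,  0.30280911]), 'tcp_rot': array([ 9.86099817e-01,  1.66151097e-01, -2.00378994e-04, -9.60934286e-04]), 'ft_force': array([ 0.42343292,  0.86136116, -0.66880273]), 'ft_torque': array([-0.01618133, -0.0084388 ,  0.01506356]), 'grip_width': 0.0853980195786147}
top [0.538 0.046 0.964] 48.64762910817342 0.02346309936864728
side [0.224 0.499 0.607] 53.574607538375446 0.037425266171696545
```

View pics/top0.png

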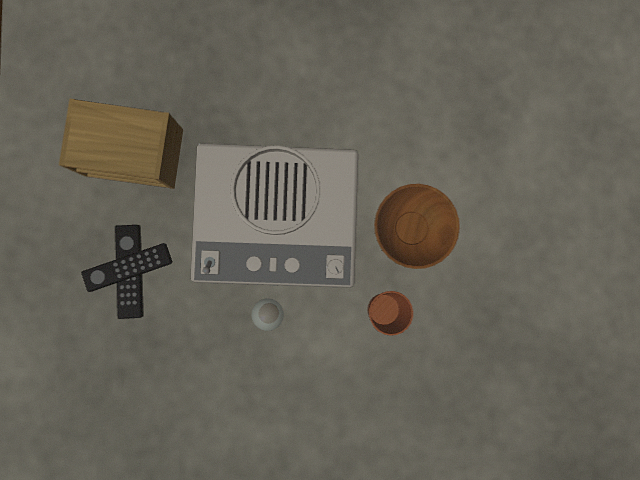

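View pics/side0.png

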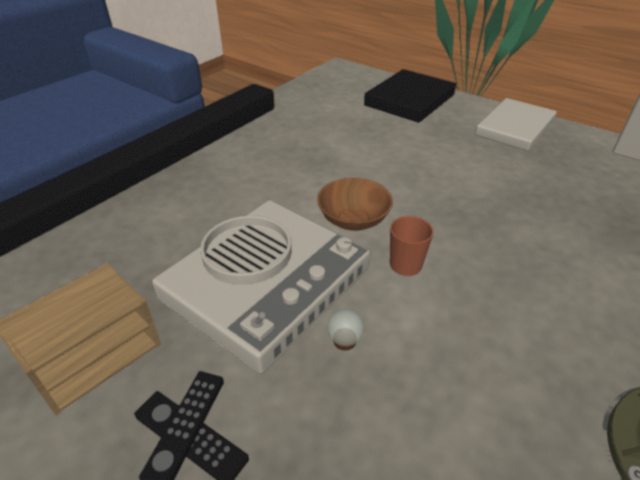

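The top view shows the toggle at (209,262), round keys at (254,264) and (292,265), the oblong key at (273,264), the dial at (335,266), and the orb in front at (267,314). In the side view the keys are at about (291,297) and (317,272), the toggle at (257,320) and the dial at (345,247).

Run:
```python
from h import *
def blob(f,uv):
    g=cv2.imread(f'pics/{f}.png',0); x,y=uv; r=11
    w=g[y-r:y+r+1,x-r:x+r+1]; t,m=cv2.threshold(w,0,255,cv2.THRESH_OTSU)
    n,l,s,c=cv2.connectedComponentsWithStats(m); k=l[r,r]
    print(f,uv,t,c[k]+[x-r,y-r],s[k]); return c[k]+[x-r,y-r]
T,S=load('top0'),load('side0')
for nm,a,b in(('L',(254,264),(291,297)),('R',(292,265),(317,272))):
    print(nm,tri([(T,blob('top0',a)),(S,blob('side0',b))]))
for nm,uv,z in(('togblk',(209,262),.072),('dial',(335,266),.08),('L',(254,264),.07),('R',(292,265),.07),('orb',(267,314),.034)): print(nm,onz(T,uv,z))
for f,(x0,y0,x1,y1),s in(('top0',(185,235,365,340),4),('side0',(220,220,380,360),5)):
    cv2.imwrite(f'pics/{f}c.png',cv2.resize(cv2.imread(f'pics/{f}.png')[y0:y1,x0:x1],None,fx=4,fy=4,interpolation=cv2.INTER_CUBIC))
a=cv2.imread('pics/top0c.png');b=cv2.imread('pics/side0c.png')
```

```text
top0 (254, 264) 111.0 [253.20231214 263.39306358] [  3   3  15  15 173]
side0 (291, 297) 126.0 [290.34285714 295.27142857] [  2   2  17  16 210]
L (array([0.55117241, 0.13478071, 0.06767267]), [np.float64(0.0006805706893859593), np.float64(0.0006805706893859281)])
top0 (292, 265) 111.0 [291.53216374 264.71345029] [  3   4  15  15 171]
side0 (317, 272) 126.0 [316.54098361 271.81967213] [  3   4  16  15 183]
R (array([0.54985665, 0.07055979, 0.06741775]), [np.float64(0.0008514733289452784), np.float64(0.0008514733289452254)])
togblk [0.55204743 0.20726153 0.072     ]
dial [ 0.54772718 -0.00259981  0.08      ]
L [0.54960169 0.13278309 0.07      ]
R [0.54866464 0.06919876 0.07      ]
orb [0.4636621  0.11215558 0.034     ]
```

View pics/top0c.png

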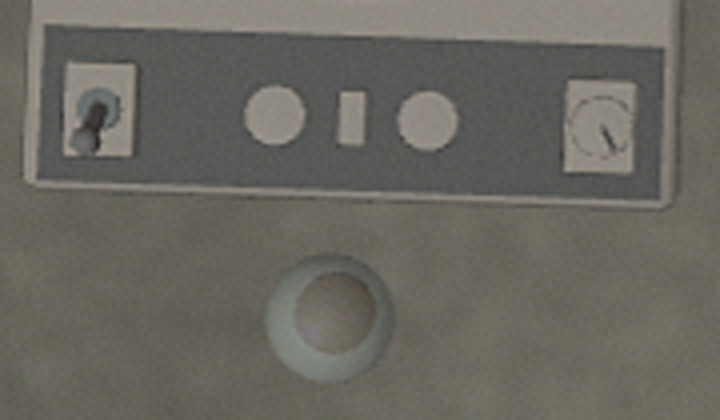

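View pics/side0c.png

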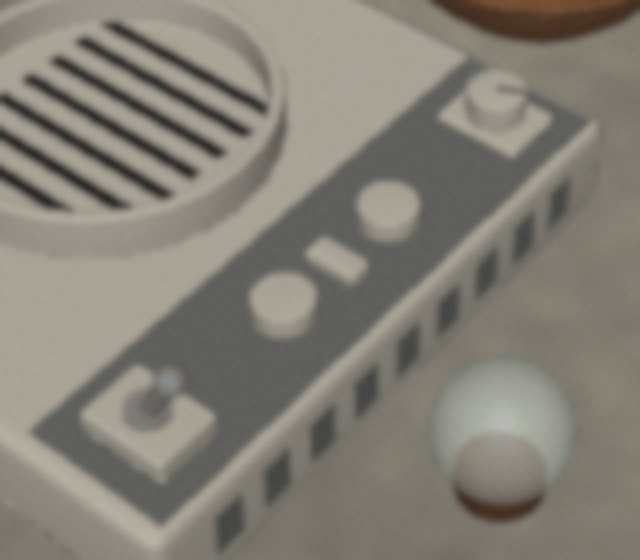

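Call:
jog_arm(
  commands=[
    [0.03,-0.015,0,0.03],
    [0.08,-0.04,0,0.07],
    [0.13,-0.07,0,0.12],
    [0.18,-0.1,0,0.17],
    [0.23,-0.125,0,0.22],
    [0.28,-0.15,0,0.27],
    [0.32,-0.175,0,0.31],
    [0.35,-0.19,0,0.34],
    [0.374,-0.203,0,0.354],
    [0.374,-0.203,0,0.354],
  ],
  gripper=0.0,
  newtons=20,
)

```text
time_s: 1.35
tool_pos: [0.5011, -0.2968, 0.3028]
tcp_rot: [1.0, -0.008, -0.0, -0.002]
ft_force: [0.2, -0.7, -0.3]
grip_width: 0.0002
```

Run:
```python
from h import *
s=read_state();print(s['time_s'],s['tool_pos'],s['tcp_rot'],s['grip_width'],s['joints'])
T,S=load('top0'),load('side0')
print('ball',tri([(T,(206.2,270)),(S,(262,315.2))]),'pivot',onz(T,(209.5,261.2),.075),'dial',onz(T,(185+600/4,235+127/4),.08))
for a in((45,25),(665,48),(38,182),(660,202)): print(onz(T,(185+a[0]/4,235+a[1]/4),.06))
```

```text
1.35 [ 0.50108954 -0.29678925  0.30280292] [ 9.99970216e-01 -7.55503825e-03 -3.81976253e-04 -1.53065061e-03] 0.00018834261806101345 [ 0.76140143  0.19508117 -0.31012031  1.61660778  0.05829422  1.34138907
 -1.14249082]
ball (array([0.53947896, 0.20723067, 0.09899035]), [np.float64(0.0010361554912301444), np.float64(0.001036155491230037)]) pivot [0.55333893 0.20592797 0.075     ] dial [ 0.54647943 -0.00261249  0.08      ]
[0.58703424 0.2316185  0.06      ]
[ 0.58069154 -0.03116777  0.06      ]
[0.52083813 0.23286955 0.06      ]
[ 0.51510273 -0.02958559  0.06      ]
```

Call:
jog_arm(
  commands=[
    [0,-0.04,0,0.009],
    [0,-0.1,0,0.009],
    [0,-0.16,0,0.009],
    [0,-0.22,0,0.009],
    [0,-0.28,0.01,0.009],
    [0,-0.34,0.02,0.009],
    [-0.002,-0.4,0.04,0.009],
    [-0.003,-0.455,0.06,0.009],
    [-0.004,-0.49,0.075,0.009],
    [-0.004,-0.504,0.083,0.009],
  ],
)

```text
time_s: 2.6
tool_pos: [0.5041, 0.2082, 0.2204]
tcp_rot: [1.0, -0.011, -0.001, -0.001]
ft_force: [0.2, -1.1, 0.3]
grip_width: 0.0003
```

Run:
```python
from h import *
s=read_state();print(s['time_s'],s['tool_pos'],s['tcp_rot'])
im=snap('wrist','w1');P=load('w1');V=np.array(P['view']);print(-V[:3,:3].T@V[:3,3])
print(proj(P,[[.5395,.2072,.099],[.5533,.2068,.075],[.5512,.1345,.07],[.5499,.0703,.07]]))
```

```text
2.6 [0.50410706 0.20822576 0.22035848] [ 0.99993722 -0.01106532 -0.00111389 -0.00136734]
[0.57439581 0.20656361 0.28799937]
[[319.31583325 214.04786314]
 [319.47324565 184.84997729]
 [433.90333757 185.01153612]
 [534.94012871 185.08277086]]
```

View pics/w1.png

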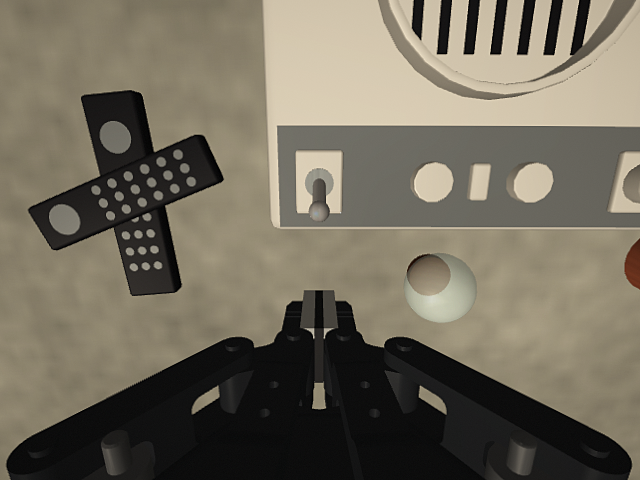

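The wrist view shows the lever ball at (319,210), round keys at (433,182) and (530,182), and the closed fingertips at (319,292). They are in line with the lever, and this agrees with my positions.

Call:
jog_arm(
  commands=[
    [0,0,0.03,0],
    [0,0,0.055,0],
    [0,0,0.06,0],
    [0.01,0,0.06,0],
    [0.018,0,0.06,0],
    [0.024,0,0.06,0],
    [0.03,0,0.06,0],
    [0.035,0,0.06,0],
    [0.038,0,0.06,0],
    [0.04,0,0.06,0],
  ],
)

```text
time_s: 3.9
tool_pos: [0.5437, 0.2082, 0.1595]
tcp_rot: [1.0, -0.011, -0.002, -0.002]
ft_force: [-3.1, 0.7, 1.2]
grip_width: -0.0002
```

Run:
```python
from h import *
s=read_state();print(s['time_s'],s['tool_pos'],s['tcp_rot'],s['ft_force'])
snap('wrist','w2');P=load('w2')
g=cv2.imread('pics/w2.png')
cv2.imwrite('pics/w2c.png',cv2.resize(g[60:360,200:],None,fx=1.6,fy=1.6))
W=load('w1')
for uv in((433,182),(530,182)): print(onz(W,uv,.07))
```

```text
3.9 [0.54367434 0.20822129 0.15952876] [ 0.99993661 -0.0109916  -0.00172947 -0.00172092] [-3.09913404  0.73462859  1.16616819]
[0.55309278 0.13520346 0.07      ]
[0.55189328 0.07373785 0.07      ]
```

View pics/w2c.png

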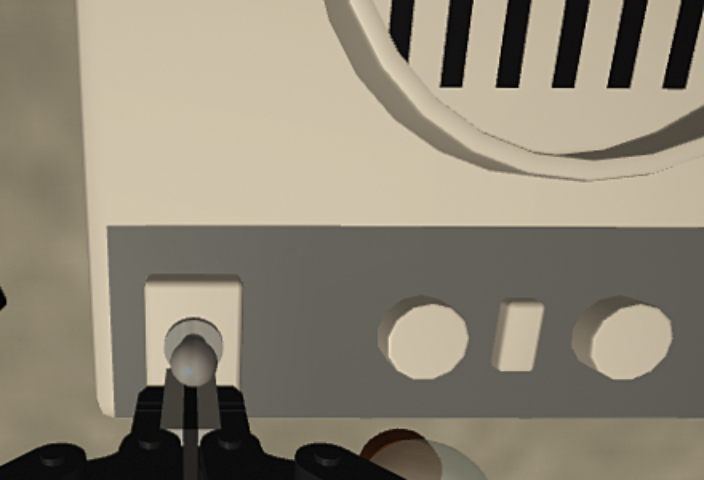

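The lever has moved: the ball is at crop (194,362), in front of the fingertips. It is not at the stop yet, so I'll keep pushing in small steps.

```bash
cat >> h.py <<'E'
def ang(P,uv,piv=(.5535,.2068,.072)):
    c,d=ray(P,uv); th=np.linspace(-.2,1.5,1701)
    p=np.array(piv)+.03*np.c_[np.sin(th-.55),0*th,np.cos(th-.55)]
    q=p-c; e=np.linalg.norm(q-np.outer(q@d,d),axis=1); i=e.argmin(); return th[i],e[i],p[i]
E
python3 - <<'E'
from h import *
print(ang(load('w1'),(319,210)),ang(load('w2'),(321.3,286)))
E
```

```text
(np.float64(0.15299999999999997), np.float64(0.0005255977400647628), array([0.5419004 , 0.2068    , 0.09966675])) (np.float64(0.8230000000000002), np.float64(7.277148304569257e-05), array([0.56158865, 0.2068    , 0.10088899]))
```

Call:
jog_arm(
  commands=[
    [0.001,0,0,0],
    [0.002,0,0,0],
    [0.003,0,0,0],
    [0.004,0,0,0],
    [0.005,0,0,0],
    [0.006,0,0,0],
    [0.007,0,0,0],
    [0.008,0,0,0],
    [0.008,0,0,0],
    [0.008,0,0,0],
  ],
)

```text
time_s: 5.2
tool_pos: [0.5505, 0.2081, 0.159]
tcp_rot: [1.0, -0.011, -0.003, -0.001]
ft_force: [-6.3, 0.2, 0.5]
grip_width: -0.0
```

Run:
```python
from h import *
s=read_state();print(s['time_s'],s['tool_pos'],s['ft_force'])
snap('wrist','w3');snap('side','s3')
a=cv2.imread('pics/w3.png')[120:320,230:430];b=cv2.imread('pics/s3.png')[220:370,200:350]
cv2.imwrite('pics/c3.png',np.hstack([cv2.resize(a,(390,390)),cv2.resize(b,(390,390))]))
```

```text
5.2 [0.5504709 0.2081129 0.159037 ] [-6.26496371  0.15552083  0.4603355 ]
```

View pics/c3.png

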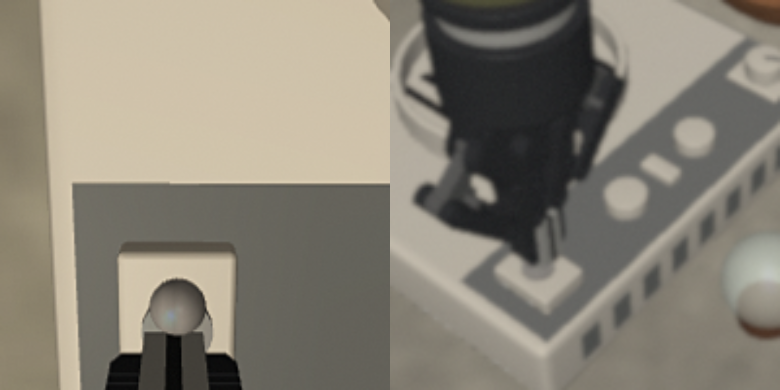

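```bash
python3 -c "
from h import *
print(ang(load('w3'),(321.3,277.4)))"
```

```text
(np.float64(1.151), np.float64(0.00015992086821690636), array([0.57046403, 0.2068    , 0.09674312]))
```

Call:
jog_arm(
  commands=[
    [0.001,0,0,0],
    [0.002,0,0,0],
    [0.003,0,0,0],
    [0.004,0,0,0],
    [0.004,0,0,0],
    [0.004,0,0,0],
    [0.004,0,0,0],
    [0.004,0,0,0],
    [0.004,0,0,0],
    [0.004,0,0,0],
  ],
)

```text
time_s: 6.55
tool_pos: [0.5513, 0.2082, 0.1587]
tcp_rot: [1.0, -0.01, -0.007, -0.0]
ft_force: [-13.0, -1.2, 6.8]
grip_width: 0.0004
```

Call:
jog_arm(
  commands=[
    [-0.01,0,0,0],
    [-0.03,0,0,0],
    [-0.03,0,-0.03,0],
    [-0.03,0,-0.065,0],
    [-0.02,0.03,-0.065,0],
    [-0.01,0.06,-0.065,0],
    [0,0.09,-0.065,0],
    [0.002,0.105,-0.06,0],
    [0.002,0.105,-0.06,0],
    [0.002,0.105,-0.06,0],
  ],
  gripper=0.05,
)

```text
time_s: 7.8
tool_pos: [0.5516, 0.1048, 0.2187]
tcp_rot: [1.0, -0.009, -0.007, -0.001]
ft_force: [-0.1, 0.2, 0.5]
grip_width: 0.0503
```

Run:
```python
from h import *
s=read_state();print(s['time_s'],s['tool_pos'],s['tcp_rot'],s['ft_force'],s['grip_width'])
snap('wrist','w4');P=load('w4')
print(proj(P,[[.551,.135,.07],[.551,.071,.07]]))
```

```text
7.8 [0.55162773 0.10482959 0.21872665] [ 9.99933749e-01 -9.30817017e-03 -6.73682021e-03 -6.86424638e-04] [-0.09106795  0.21857591  0.45565397] 0.05034777234417631
[[273.33888552 258.390805  ]
 [369.47767217 256.73321458]]
```

View pics/w4.png

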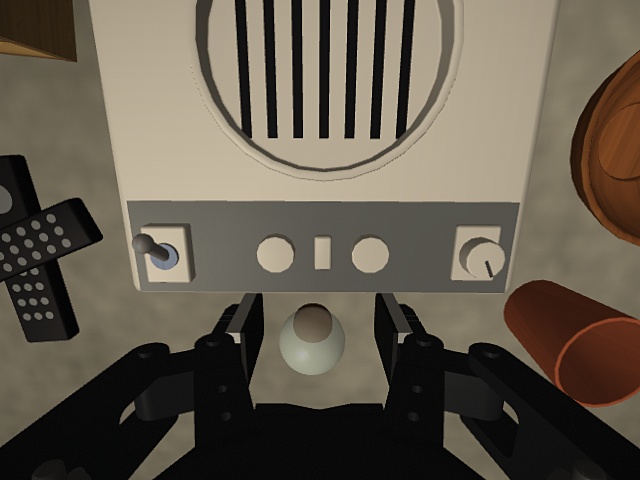

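The keys are at (275,254) and (371,254), centred between the fingers to about 4 px. The lever now leans to the back and the dial is unchanged. Next I'll correct by about 2 mm and press.

Call:
jog_arm(
  commands=[
    [0.002,0.002,0.03,0],
    [0.0025,0.002,0.055,0],
    [0.0025,0.002,0.06,0],
    [0.0025,0.002,0.06,0],
    [0.0025,0.002,0.075,0],
    [0.0025,0.002,0.083,0],
    [0.0025,0.002,0.088,0],
    [0.0025,0.002,0.09,0],
    [0.0025,0.002,0.09,0],
    [0.0025,0.002,0.09,0],
  ],
)

```text
time_s: 9.1
tool_pos: [0.5533, 0.1033, 0.1315]
tcp_rot: [1.0, -0.009, -0.006, -0.0]
ft_force: [-7.3, -1.6, 18.2]
grip_width: 0.05
```

Run:
```python
from h import *
s=read_state();print(s['time_s'],s['tool_pos'],s['tcp_rot'],s['ft_force'],s['ft_torque'],s['grip_width'])
snap('wrist','w5');snap('side','s5')
a=cv2.imread('pics/w5.png')[150:400,190:450];b=cv2.imread('pics/s5.png')[200:350,240:396]
cv2.imwrite('pics/c5.png',np.hstack([cv2.resize(a,(400,390)),cv2.resize(b,(400,390))]))
```

```text
9.1 [0.55332723 0.10333738 0.13147327] [ 9.99939330e-01 -9.06753420e-03 -6.25397697e-03 -5.45386186e-05] [-7.30410287 -1.64751598 18.16784237] [-3.25044117e-01  1.37314000e+00 -6.84736099e-04] 0.04998926549320142
```

View pics/c5.png

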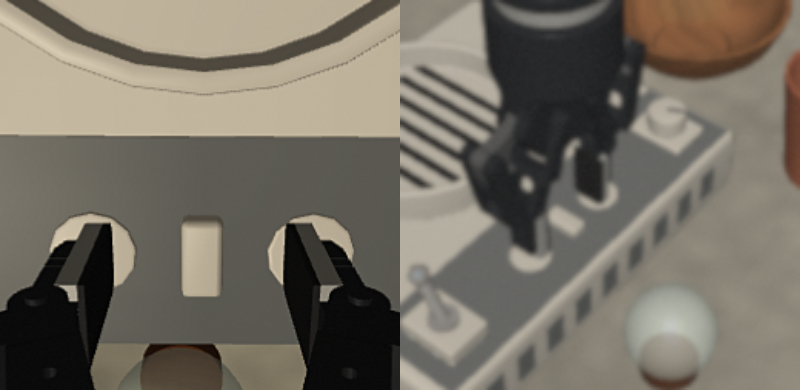

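Both fingertips are on the round keys and the oblong key is clear. The force is 18 N with balanced torque, against about 8 N needed for both, so both keys are at the bottom. I'll hold.

Call:
jog_arm(
  commands=[
    [0,0,0.002,0],
    [0,0,0.002,0],
    [0,0,0.002,0],
    [0,0,0.002,0],
    [0,0,0.002,0],
    [0,0,0.002,0],
    [0,0,0.002,0],
    [0,0,0.002,0],
    [0,0,0.002,0],
    [0,0,0.002,0],
  ],
)

```text
time_s: 10.45
tool_pos: [0.5533, 0.1034, 0.1315]
tcp_rot: [1.0, -0.009, -0.006, 0.001]
ft_force: [-5.6, -2.4, 16.0]
grip_width: 0.0499
```

Call:
jog_arm(
  commands=[
    [0,0,0.002,0],
    [0,0,0.002,0],
    [0,0,0.002,0],
    [0,0,0.002,0],
    [0,0,0.002,0],
    [0,0,0.002,0],
    [0,0,0.002,0],
    [0,0,0.002,0],
    [0,0,0.002,0],
    [0,0,0.002,0],
  ],
)

```text
time_s: 11.7
tool_pos: [0.5533, 0.1035, 0.1315]
tcp_rot: [1.0, -0.009, -0.006, 0.001]
ft_force: [-5.8, -1.4, 15.4]
grip_width: 0.0498
```

Call:
jog_arm(
  commands=[
    [0,0,0.002,0],
    [0,0,0.002,0],
    [0,0,0.002,0],
    [0,0,-0.02,0],
    [0,0,-0.06,0],
    [0,0,-0.09,0],
    [0,0,-0.11,0],
    [0,0,-0.12,0],
    [0,0,-0.12,0],
    [0,0,-0.12,0],
  ],
)

```text
time_s: 12.95
tool_pos: [0.5543, 0.1035, 0.2502]
tcp_rot: [1.0, -0.009, -0.007, 0.001]
ft_force: [-0.7, 0.2, 0.6]
grip_width: 0.05
```

Run:
```python
from h import *
s=read_state();print(s['time_s'],s['tool_pos'],s['ft_force'])
snap('top','t6');snap('wrist','w6');snap('side','s6')
a=cv2.imread('pics/w6.png')[100:400,60:560];b=cv2.imread('pics/s6.png')[200:380,220:460]
cv2.imwrite('pics/c6.png',np.vstack([cv2.resize(a,(500,300)),cv2.resize(b,(500,300))]))
```

```text
12.95 [0.5543033  0.10353485 0.25024889] [-0.65196674  0.19679895  0.64209403]
```

View pics/c6.png

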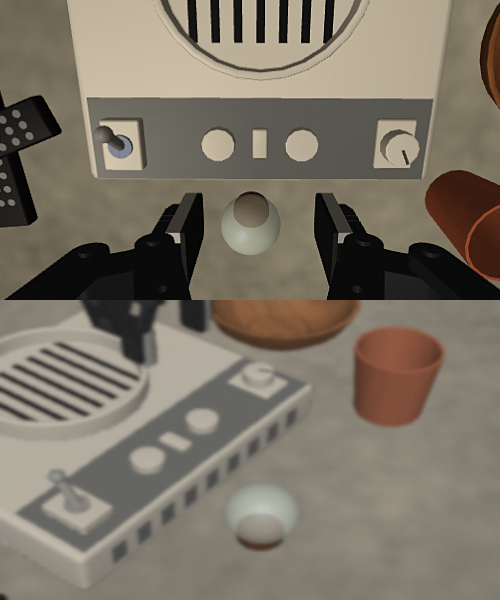

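The keys are back up, the lever leans to the rear with the ball at wrist (163,237) and side (247,306), and the dial and orb look unmoved. I'll check the lever angle and, if it is on, hand in.

Run:
```python
from h import *
p=tri([(load('w6'),(163,237)),(load('s6'),(247.4,306.2))]);a=ang(load('s6'),(247.4,306.2))
print(p,a,read_state()['time_s'])
if a[0]>.9 and p[0][0]>.562: print(sign_off())
```

```text
(array([0.5686181 , 0.20676974, 0.09699367]), [np.float64(0.00027526853390287526), np.float64(0.00027526853390280815)]) (np.float64(1.083), np.float64(0.0005905834606027045), array([0.56874358, 0.2068    , 0.0978386 ])) 13.1
the job is handed in; nothing more can be done
None
```

The job is done and handed in at about 13 s of the 48 s allowed.

- **Toggle:** I pushed the lever towards the filter rim with the closed fingertips until it hit its stop, where the force rose to about 13 N. After the keys were released it measured about 1.08 rad, close to the 1.1 stop. Two camera views of the ball agreed to 0.3 mm.
- **Round keys:** I pressed both together, one fingertip on each, with 15–18 N in total. Both at the bottom need about 8 N, and the balanced torque indicates the load was shared evenly. I held them for about 3 s without a break, then lifted straight up.
- **Last checks:** The closing pictures showed both keys back up, and the oblong key, dial, orb, cup and bowl looked unmoved. The remotes were only partly in those pictures. The arm was clear with almost no force on it. I had no direct reading of key travel; I judged it from force, tool height and the pictures.
- **Disagreements:** The camera estimates of the key positions differed by about 2–3 mm, and the tool kept a slight tilt of about 0.013 rad after the toggle push. Neither caused a problem.

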